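# Load the spacer into the casting stand that takes it and hold its gate shut

## Robot

A 6-joint arm with a two-finger parallel gripper is mounted at the origin on a cart in front of the work surface, level with it; the furniture and walls round the work are solid. World frame = base frame: x ahead of the robot, y to its left, z up, the work surface at z = 0. Lengths are in mm, angles in rad, forces in N, time in s.
With the tool pointing down it reaches from about 350 to 975 mm from the base axis. Payload 7.1 kg.
Tool frame: the origin (TCP) lies at the very end of the fingers, on their centre line; the grasp point (between the pads) lies 19 mm behind it (arm.hold_point_z is the distance from the TCP to the grasp point, in mm); z points along the fingers, y is the line along which they close (so a half turn about z gives the same grasp; the last joint's range is limited). The gripper opens to 88 mm and grips with 3 to 60 N. Pads are 20 mm wide; open, the fingers measure 115 mm over their backs; the gripper's body (75 mm by 178 mm) begins 61 mm behind the grasp point.
Start: joints at [1.193, 0.423, 1.63, -0, 1.089, -0.019], TCP at [219.437, 585.194, 222.675] pointing down, gripper open.
Joint ranges: [-3, 3], [-0.9, 2.11], [0.09, 2.58], [-1.31, 4.45], [0.11, 2.69], [-2.54, 2.54]. Speed limits (rad/s): [2.39, 2.39, 3.01, 3.14, 3.14, 3.14].

## Interface

Orientations are given as a unit quaternion [x, y, z, w].
In Python, from station import arm gives the robot as it stands.
- The arm moves only by the tool carry_out, never from a script. Its argument "rows" is a list of rows, each a list of 3 entries, a list of its own where there are three numbers: the shift along the tool's x, y, z in mm, then the turn about the tool's z in degrees, then the opening, from -1 (shut) to 1 (fully open). In form: [[[x, y, z], turn, gripper], ...]. A call has 1 to 8 rows; each row shifts and turns the commanded pose from where the row before left it, along the tool's axes as they then stand; what a row does not reach is not made up. A row lasts 1/10 s, in which the tool goes at most 50 mm and 8.59 degrees, less where a joint would pass 70% of its speed; a pose out of reach is approached as far as the arm can. A call with a gripper value outside its range is refused whole. The fingers move at their own pace and stop on an object; "force" is the grip in N (left out, the last holds). Time passes only in rows, so rows that do not move let the fingers close. It gives the time, the measured TCP pose, the force, the opening and the grip force at its end, in the units of the state.
- arm.get_state(): the state, without advancing time (a new reading comes with each control period).
- arm.capture(name): name is "scene" or "top"; returns a dict with "pixels" (400x640x3 uint8, red, green, blue), "z_map" (400x640 float32, mm along the optical axis (not along the pixel's ray), 0 where there is no reading), "fovy" (degrees; the focal length in pixels is half the picture's height over the tangent of half this angle, whatever the lens; pixels are square), "cx", "cy" (the principal point, pixels), "k1" (the pictures are not rectified: a ray, as slopes to the right and down, at radius r is drawn at 1 + k1 r^2 times it, then the intrinsics apply), "rvec" (rotation vector, rad) and "tvec" (3), from world to camera coordinates, as OpenCV has them. Camera axes: x right, y down, z forward; pixel columns grow to the right and rows downward; lengths in mm; the calibration is good to about 2 mm. A picture is of the moment at which its call begins.
- arm.job_done(): hands the job in; it is judged then, once.
The state is a dict: "t": time; "joint_pos": joint angles; "qvel": joint speeds; "joint_torque": joint torques, N m; "position": TCP position; "ee_rot": TCP orientation; "wrist_force": force on the tool from outside, world axes, zero at the start; "wrist_torque": the same for the moment, N m; "gripper_width": finger opening in mm; "gripper_force": force on a finger pad.
Only numpy, scipy, OpenCV 4.12 (cv2) and the standard library are available. Lean on these libraries where they do the work, as an engineer would, in place of code of your own. Each camera call takes 0.05 s, during which the arm holds its last target. There are 200 camera calls.

## Task

Of the three gel-casting stands, find the one whose pocket is wide enough for the loose black spacer block, swing its bottom-hinged gate down by the tab, and slide the spacer upright into the pocket, broad foot down, until it sits fully on the pocket's floor, and let go of it. Then push the gate back up and finish while holding it: the program ends with the fingers still firmly pressing the gate upright and flush, clear of the spacer. Do not knock over the amber bottle.

Things in the scene. Friction and masses are not known exactly. Their poses are not given: they have to be found in the camera images.
- spacer_mid (a point): the loose black plastic spacer, standing on its foot, 85 mm tall, 80 g: foot 18 (x) x 40 (y) x 40 (z) mm, above it a centred neck 8 (x) x 24 (y) mm from 40 to 85 mm above the underside, to grip by. This point: its centre, 42.5 mm above its underside; z up the neck
- stand_a: fixed gel-casting stand: grey base 100 x 76 x 12 mm; on it a pocket, open above, between an aluminium back wall, two cheeks (tops 45 mm above the worktop) and in front a sill with a bottom-hinged steel gate. Origin: underside of base, below the pocket's centre; x from gate to back wall, z up. Pocket 8 mm from gate to wall: too narrow for the spacer.
- stand_b: fixed gel-casting stand: grey base 100 x 76 x 12 mm; on it a pocket, open above, between an aluminium back wall, two cheeks (tops 45 mm above the worktop) and in front a sill with a bottom-hinged steel gate. Origin: underside of base, below the pocket's centre; x from gate to back wall, z up. Pocket 13 mm from gate to wall: too narrow for the spacer.
- stand_c: fixed gel-casting stand: grey base 100 x 76 x 12 mm; on it a pocket, open above, between an aluminium back wall, two cheeks (tops 45 mm above the worktop) and in front a sill with a bottom-hinged steel gate. Origin: underside of base, below the pocket's centre; x from gate to back wall, z up. Pocket 22 mm from gate to wall, 46 mm between the cheeks, rims of wall and sill bevelled: takes the spacer's 18 x 40 mm foot.
- pocket_c (a point): centre of stand_c's pocket floor, 12 mm above the worktop; axes as stand_c. A 5 mm lip inside the gate, 56 mm above the worktop, blocks the foot while the gate is upright and later closes over the foot's shoulders. The seated spacer's neck ends 97 mm above the worktop
- gate_c (a joint): stand_c's gate, rad: 0 = upright, flush on the cheeks' front edges (stop); grows as the top swings out to the stand's -x; stop at 0.85. Hinge line parallel to the stand's y, 22 mm above the worktop, 14 mm in front (-x) of the stand's origin. The stiff hinge (0.06 N m) keeps the gate where it is left; starts at 0 to 0.12
- tab_c (a point): on stand_c's gate, a 6 mm steel plate 60 mm wide with a 26 mm wide pull tab standing up in its middle (62 to 110 mm above the worktop when upright). This point: mid-thickness of the tab, 73 mm from the hinge line, 15 mm below the tab's top; z runs up the gate
- amber: loose amber bottle with black cap, 50 mm diameter, 101 mm tall, a bystander; origin at the centre of its underside

How it is judged:
By the outcome, as a careful person would: the job done as asked, in the order asked, and still so for the second after the job is handed in, while the arm keeps its last pose, push and grip.
It also fails if it takes over 64 s, if anything falls off the work surface, if the arm or the gripper's body presses on something with over 40 N, if the wrist force passes 120 N, or if a joint passes its speed limit or range.

## Working session

There is one attempt and no reset: what is moved stays moved. The work goes in short steps, Python scripts to look and compute and a tool call to move; the robot and the scene stay as the last step left them, time stands still between calls to the robot, and variables do not carry over. Pictures are saved under pics/ and viewed, at most 10 in all, crops included, and the job is handed in when it is done.

Besides the shell and the picture viewer there is one more tool, called after "Emit:" in YAML: its name, and indented under it one key for each argument. carry_out: Moves the arm, as the interface text tells. Its arguments: {"type":"object","properties":{"rows":{"type":"array","items":{"type":"array"}},"force":{"type":"number"}},"required":["rows"]}

```bash
ls; mkdir -p pics; cat > h.py <<'E'
import numpy as np, cv2, pickle
from station import arm
def cap(n,f=None):
    c=arm.capture(n)
    if f: cv2.imwrite('pics/'+f,c['pixels'][:,:,::-1])
    return c
def K(c):
    f=200/np.tan(np.radians(c['fovy'])/2); return np.array([[f,0,c['cx']],[0,f,c['cy']],[0,0,1.]])
def RT(c): return cv2.Rodrigues(np.array(c['rvec'],float))[0],np.array(c['tvec'],float).ravel()
def dist(c): return np.array([c['k1'],0,0,0,0.])
def slopes(c,uv): return cv2.undistortPoints(np.array(uv,float).reshape(-1,1,2),K(c),dist(c)).reshape(-1,2)
def cloud(c):
    v,u=np.mgrid[0:400,0:640]; s=slopes(c,np.stack([u,v],-1)).reshape(400,640,2)
    P=np.dstack([s,np.ones((400,640))])*c['z_map'][...,None]
    R,t=RT(c); return (P-t)@R
def ray_plane(c,uv,z):
    R,t=RT(c); s=slopes(c,uv); d=np.c_[s,np.ones(len(s))]@R; o=-R.T@t
    return o+d*((z-o[2])/d[:,2])[:,None]
def proj(c,p): return cv2.projectPoints(np.array(p,float).reshape(-1,1,3),np.array(c['rvec'],float),np.array(c['tvec'],float),K(c),dist(c))[0].reshape(-1,2)
E
python3 - <<'E'
from h import *
a=cap('scene','s1.png');b=cap('top','t1.png')
pickle.dump((a,b),open('c1.pkl','wb'))
for c in(a,b):
    R,t=RT(c);print(-R.T@t,R[2],c['fovy'],c['k1'],(c['z_map']>0).mean())
print(arm.get_state())
E
```

```text
pics
[-111.78212815 -509.3915265   965.32264692] [ 0.55808032  0.48343116 -0.67441877] 46.83874739580098 0.028407463173886604 0.995953125
[447.90213828 138.11550102 970.51475497] [ 0.16048189 -0.02166538 -0.98680098] 54.72855725993077 -0.08822065089689153 0.99599609375
{'t': 0.1, 'joint_pos': array([ 1.19302813e+00,  4.23760176e-01,  1.63057670e+00,  2.99170896e-06,
        1.08859986e+00, -1.90110280e-02]), 'qvel': array([-0.00131973, -0.00243188, -0.00207214,  0.00016694,  0.00059439,
        0.00047315]), 'joint_torque': array([ 7.95476117e-04, -5.45613492e+01, -2.74321103e+01,  6.45163399e-02,
        1.88376044e-02, -3.38658970e-05]), 'position': array([219.24734989, 584.76577318, 221.99656827]), 'ee_rot': array([ 1.78418806e-01,  9.83954409e-01, -6.58598182e-04, -1.33751975e-04]), 'wrist_force': array([ 0.43285105,  0.07433804, -0.65276073]), 'wrist_torque': array([-0.01641834, -0.03660085, -0.0168865 ]), 'gripper_force': 0.0, 'gripper_width': 87.61902612792906}
```

View pics/s1.png

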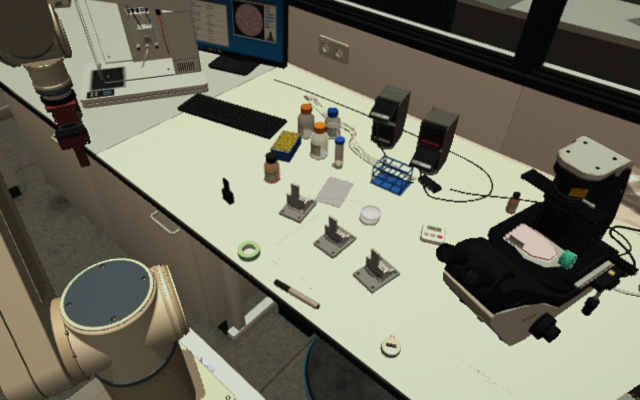

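View pics/t1.png

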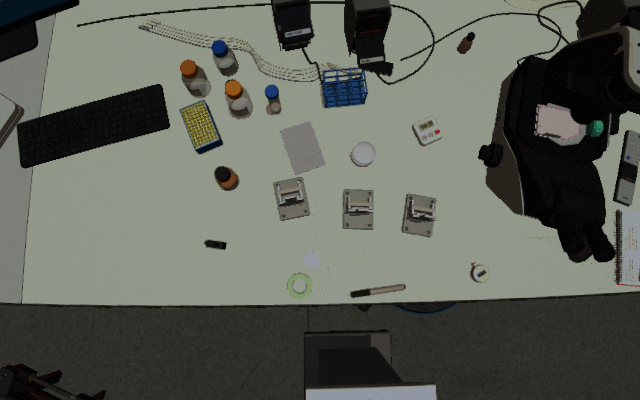

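The scene shows the spacer (scene 228,190; top 215,244), the amber bottle (top 227,178), and the three stands (top about 292,197; 357,209; 420,214). I'll zoom in on the stands to see their pockets.

```bash
python3 - <<'E'
from h import *
a,b=pickle.load(open('c1.pkl','rb'))
A=cv2.resize(b['pixels'][170:245,265:445],None,fx=4.4,fy=4,interpolation=cv2.INTER_CUBIC)
B=cv2.resize(a['pixels'][178:298,270:405],None,fx=2.5,fy=2.5,interpolation=cv2.INTER_CUBIC)
C=cv2.resize(b['pixels'][160:260,195:245],None,fx=3,fy=3,interpolation=cv2.INTER_CUBIC)
m=np.zeros((600,792,3),np.uint8);m[:300,:792]=A[:, :792];m[300:300+B.shape[0],:B.shape[1]]=B;m[300:600,400:550]=C
cv2.imwrite('pics/m1.png',cv2.convertScaleAbs(m[:,:,::-1],alpha=1.3))
P=cloud(b)
Q=P[175:250,205:440].reshape(-1,3)
print(np.round(np.median(P[250:270,230:280].reshape(-1,3),0),1))
# base top plane mask z 9..16 -> components
z=P[...,2]; mk=((z>7)&(z<200)).astype(np.uint8); mk[:170]=0;mk[255:]=0;mk[:,:195]=0;mk[:,450:]=0
n,l,st,ce=cv2.connectedComponentsWithStats(mk)
for i in range(1,n):
    if st[i,4]<40: continue
    p=P[l==i]; r=cv2.minAreaRect(p[:,:2].astype(np.float32)); print(st[i],np.round(p.mean(0),1),p[:,2].max().round(1),r)
E
```

```text
[460.8 278.8  -0. ]
[214 170  25  21 407] [651.1 338.1  71.8] 104.0 ((652.8924560546875, 342.3129577636719), (34.05847930908203, 49.028228759765625), 15.457759857177734)
[ 274  177   37   44 1175] [610.3 185.4  25.2] 114.5 ((613.4036865234375, 186.24508666992188), (100.24598693847656, 75.8167495727539), 11.419836044311523)
[ 344  190   29   40 1125] [581.7  20.8  22.9] 114.4 ((583.4837036132812, 19.528053283691406), (71.53046417236328, 99.21317291259766), 87.80677795410156)
[ 402  194   35   43 1202] [ 564.3 -131.7   24.3] 113.9 ((566.3197021484375, -135.5687255859375), (78.9792251586914, 100.46295928955078), 79.70372772216797)
[205 240  21  10 149] [496.8 366.4  49.6] 87.3 ((497.820068359375, 371.2122497558594), (38.42854690551758, 18.14434242248535), 82.19682312011719)
```

View pics/m1.png

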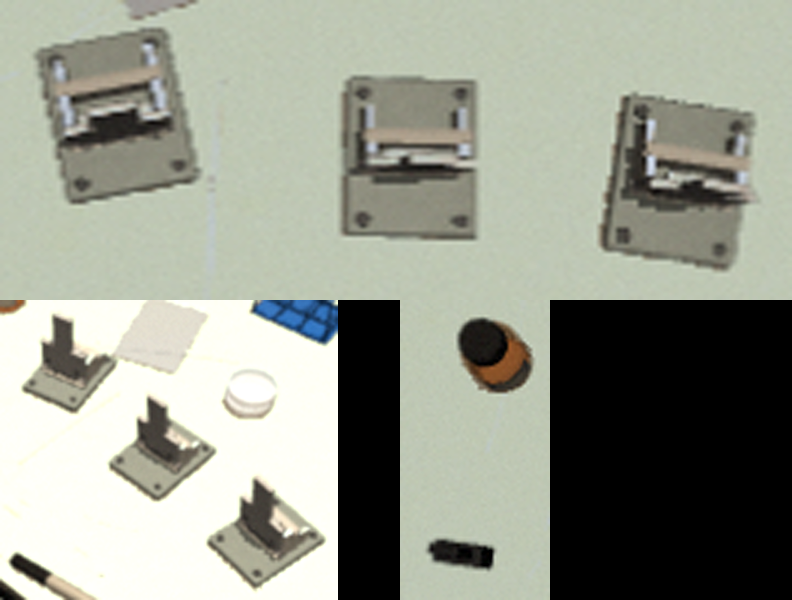

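The left stand (top 292,197) seems to have the widest gap between the tan back wall and the gate. I'll check that with depth and measure the poses.

```bash
cat > m.py <<'E'
from h import *
a,b=pickle.load(open('c1.pkl','rb'))
CL=[cloud(a),cloud(b)]
def local(ctr,yaw):
    out=[]
    for P in CL:
        p=P.reshape(-1,3); d=p[:,:2]-ctr; c,s=np.cos(yaw),np.sin(yaw)
        q=np.c_[d@[c,s],d@[-s,c],p[:,2]]
        out.append(q[(abs(q[:,0])<60)&(abs(q[:,1])<45)&(q[:,2]>5)&(q[:,2]<120)])
    return out
E
python3 - <<'E'
from m import *
for nm,ctr,yaw in (('L',(613.4,186.2),11.42),('M',(583.5,19.5),-2.2),('R',(566.3,-135.6),-10.3)):
    for k,q in enumerate(local(np.array(ctr),np.radians(yaw))):
        print(nm,'scene top'.split()[k])
        for lo,hi in ((6,14),(14,25),(25,35),(35,43),(43,47),(47,56),(56,64),(64,80),(80,95),(95,108),(108,118)):
            m=(q[:,2]>=lo)&(q[:,2]<hi)
            if lo in(6,): mm=m; print(' base ext',q[mm].min(0).round(1),q[mm].max(0).round(1)); continue
            mm=m&(abs(q[:,1])<20 if lo<64 else abs(q[:,1])<25)
            if mm.sum(): print(' ',lo,hi,mm.sum(),'x',np.sort(q[mm,0])[::max(1,mm.sum()//10)].round(0).astype(int),'y',q[mm,1].min().round(),q[mm,1].max().round())
E
```

```text
L scene
 base ext [-50.3 -39.7   6.1] [52.1 38.8 14. ]
  14 25 39 x [-49 -24 -18 -17 -17 -17 -16 -15 -15 -15 -14 -13 -12] y -20.0 20.0
  25 35 28 x [-16 -16 -15 -15 -15 -15 -15 -14 -14 -13 -13 -12 -12 -12] y -19.0 17.0
  35 43 39 x [-19 -15 -15 -14 -14 -12 -12  -7  15  17  18  19  20] y -20.0 20.0
  43 47 14 x [-19 -18 -16 -16 -15 -14 -14 -14 -10  14  17  18  21  21] y -19.0 12.0
  47 56 29 x [-17 -16 -16 -15 -15 -15 -14 -14 -14 -14 -14 -13 -13 -12 -11] y -20.0 18.0
  56 64 31 x [-16 -15 -15 -14 -14 -13 -13 -12 -10  -9  -5] y -20.0 19.0
  64 80 34 x [-18 -16 -15 -15 -14 -14 -13 -13 -13 -12 -12  -8] y -17.0 12.0
  80 95 35 x [-20 -17 -16 -15 -15 -14 -14 -13 -13 -12 -12 -10] y -12.0 16.0
  95 108 32 x [-18 -16 -16 -15 -14 -13 -13 -13 -12 -11 -10] y -13.0 14.0
  108 118 11 x [-15 -14 -14 -14 -13 -13 -12 -11 -10 -10  -9] y -10.0 11.0
L top
 base ext [-54.4 -37.9   6.2] [50.1 38.  14. ]
  14 25 86 x [-48 -40 -32 -22 -19 -18 -16  11  12  36  40] y -20.0 20.0
  25 35 25 x [-18 -18 -17 -17 -17 -16 -16  11  11  11  12  12  12] y -20.0 18.0
  35 43 42 x [-18 -17  11  11  12  12  13  14  15  17
[... 3044 characters left out ...]
48] y -20.0 19.0
  25 35 19 x [-13 -13 -13 -13 -13 -13 -13 -13   7   7   7   7   7   7   7   7   7   7
   7] y -18.0 18.0
  35 43 39 x [-14 -13   6   7   7   8   8   8   9  10  11  11  15] y -20.0 20.0
  43 47 36 x [-14 -14   9  10  10  11  12  12  13  14  15  15] y -20.0 19.0
  47 56 7 x [-15 -15 -15 -14  12  13  13] y -18.0 10.0
  56 64 27 x [-15 -15 -15 -14 -12 -10  -8  -7  -7  -6  -5  -5  -5  -4] y -19.0 20.0
  64 80 15 x [-17 -17 -17 -16 -16 -16 -16 -15 -14 -13 -13 -12 -11 -11 -11] y -21.0 24.0
  80 95 8 x [-18 -17 -17 -17 -16 -15 -14 -12] y -1.0 14.0
  95 108 10 x [-19 -19 -18 -18 -18 -18 -17 -16 -15 -14] y -4.0 13.0
  108 118 30 x [-20 -19 -18 -18 -17 -16 -16 -15 -15 -14] y -12.0 13.0
```

Left stand: gate face at x −17, wall face at +11, so the pocket is 22 mm and this is stand_c. The gate is near upright. Next I'll refine the spacer and the stand's pose.

```bash
python3 - <<'E'
from m import *
for P,c,roi in zip(CL,(a,b),((215,175,240,207),(200,236,230,252))):
    x0,y0,x1,y1=roi; p=P[y0:y1,x0:x1]; px=c['pixels'][y0:y1,x0:x1].max(-1)
    dk=(px<70)
    top=dk&(p[...,2]>82)&(p[...,2]<92); foot=dk&(p[...,2]>37)&(p[...,2]<43)
    print('top n',top.sum(),p[top].mean(0).round(1),cv2.minAreaRect(p[top][:,:2].astype(np.float32)))
    if foot.sum()>4: print('foot',foot.sum(),p[foot].mean(0).round(1),cv2.minAreaRect(p[foot][:,:2].astype(np.float32)))
    allp=p[dk&(p[...,2]>5)]; r=cv2.minAreaRect(allp[:,:2].astype(np.float32)); print('all',r)
    v,u=np.nonzero(top); print('uv',u.mean()+x0,v.mean()+y0)
    # ray cast of neck top pixel outline onto z=85
    cn=ray_plane(c,np.c_[u+x0,v+y0],85); print('ray z85',cn.mean(0).round(1),cv2.minAreaRect(cn[:,:2].astype(np.float32)))
# two-view triangulation of neck top centroid
# stand C: base ray-cast outline z=12, both views, and tab top
for k,q in enumerate(local(np.array((613.4,186.2)),np.radians(11.42))):
    m=(q[:,2]>8)&(q[:,2]<14); r=cv2.minAreaRect(q[m][:,:2].astype(np.float32)); print('base',r)
    m=(q[:,2]>64)&(q[:,2]<118); qq=q[m]; print('tab fit x(z): ',np.polyfit(qq[:,2],qq[:,0],1), 'y',np.percentile(qq[:,1],[1,50,99]))
    m=(q[:,2]>35)&(q[:,2]<50)&(q[:,0]>8)&(abs(q[:,1])<25); print('wall', q[m].max(0),np.polyfit(q[m][:,1],q[m][:,0],1))
    m=(q[:,2]>38)&(q[:,2]<50)&(q[:,0]>-9)&(q[:,0]<9); print('cheeks', np.sort(q[m][:,1])[::5].round(1))
E
```

```text
top n 11 [498.5 370.5  83.9] ((499.2277526855469, 370.9250183105469), (19.468883514404297, 6.301137924194336), 84.52867889404297)
foot 25 [494.7 365.5  39.8] ((495.4229431152344, 369.8109130859375), (15.75373363494873, 35.7961311340332), 1.931812047958374)
all ((497.37164306640625, 371.3902282714844), (39.77126693725586, 19.262182235717773), 82.22084045410156)
uv 225.0909090909091 180.36363636363637
ray z85 [497.8 369.4  85. ] ((497.2226867675781, 369.1893615722656), (19.037445068359375, 6.950939178466797), 79.75028228759766)
top n 31 [498.1 370.8  84.4] ((497.7035217285156, 371.2109680175781), (20.546730041503906, 6.994075775146484), 88.99590301513672)
foot 60 [498.8 368.2  40.1] ((498.6291198730469, 371.21978759765625), (38.29283905029297, 15.870211601257324), 81.6356430053711)
all ((498.8169250488281, 371.0535583496094), (38.43373107910156, 16.091981887817383), 82.4189453125)
uv 209.61290322580646 243.29032258064515
ray z85 [498.1 370.6  85. ] ((497.61334228515625, 370.923828125), (20.936689376831055, 6.848287105560303), 89.459716796875)
base ((0.8328514099121094, -1.1382598876953125), (77.93197631835938, 101.14089965820312), 88.77194213867188)
tab fit x(z):  [  0.02270629 -15.56239688] y [-12.87947023  -0.99645092  14.08749089]
wall [22.77702766  4.79104905 45.98402865] [ 0.10299817 18.65680212]
cheeks [-29.7 -26.8 -22.2]
base ((0.008609771728515625, 0.04241180419921875), (75.68181610107422, 100.3451156616211), 89.90343475341797)
tab fit x(z):  [ 8.68757983e-03 -1.62115087e+01] y [-2.57964080e+01  1.16489354e-02  1.64554900e+01]
wall [20.15303524 24.9176512  47.60853265] [4.30654447e-03 1.49454597e+01]
cheeks [-28.5 -26.6 -24.7 -23.2  25.   26.3  28.2]
```

Emit:
carry_out:
  rows:
    - [[0, 0, 5], 8.3, -1]
    - [[0, 0, 10], 8.3, -1]
    - [[0, 0, 10], 8.3, -1]
    - [[0, 0, 10], 8.3, -1]
    - [[0, 0, 10], 8.3, -1]
    - [[0, 0, 10], 8.3, -1]
    - [[0, 0, 5], 8.2, -1]
    - [[0, 0, 0], 0, -1]
  force: 20

```text
t: 0.9
position: [219.1, 584.4, 161.4]
ee_rot: [0.634, 0.774, -0.001, 0.0]
wrist_force: [0.9, 0.2, -0.4]
gripper_width: 27.5
gripper_force: 0.0
```

```bash
cat > go.py <<'E'
import sys
from h import *
from scipy.spatial.transform import Rotation as Rn
S=np.array((613.4,186.2));YW=np.radians(11.4)
def w(x,y,z): c,s=np.cos(YW),np.sin(YW); return np.array([S[0]+c*x-s*y,S[1]+s*x+c*y,z])
def show(*T):
    s=arm.get_state(); R=Rn.from_quat(s['ee_rot']).as_matrix(); p=np.array(s['position'])
    l=R[:,1]; d=p[:2]-S; c,sn=np.cos(YW),np.sin(YW)
    print('t',round(s['t'],2),'pos',p.round(1),'local',(d@[c,sn]).round(1),(d@[-sn,c]).round(1),'yaw_y',np.degrees(np.arctan2(l[1],l[0])).round(2),'F',np.round(s['wrist_force'],1),'w',round(s['gripper_width'],1),'gf',round(s['gripper_force'],1),'tilt',R[:,2].round(3))
    for t in T:
        print('tool shift',(R.T@(t-p)).round(1)); p=t
E
python3 -c "
from go import *
show(w(8,0,150),w(8,0,75),w(-46,0,66))"
```

```text
t 0.9 pos [219.1 584.4 161.4] local -307.8 468.2 yaw_y 11.37 F [ 0.9  0.2 -0.4] w 27.5 gf 0.0 tilt [-0.001 -0.002 -1.   ]
tool shift [-468.   316.1   11.9]
tool shift [ 0.2  0.1 75. ]
tool shift [ -0.  -54.    9.1]
```

Emit:
carry_out:
  rows:
    - [[-20, 13, 0], 0, -1]
    - [[-40, 27, 1], 0, -1]
    - [[-40, 27, 1], 0, -1]
    - [[-40, 27, 1], 0, -1]
    - [[-40, 27, 1], 0, -1]
    - [[-40, 27, 1], 0, -1]
    - [[-40, 27, 1], 0, -1]
    - [[-40, 27, 1], 0, -1]

```text
t: 1.7
position: [478.3, 329.8, 156.1]
ee_rot: [0.631, 0.776, 0.0, 0.0]
wrist_force: [0.6, 0.3, 0.7]
gripper_width: 0.6
gripper_force: 0.0
```

Emit:
carry_out:
  rows:
    - [[-40, 27, 1], 0, -1]
    - [[-40, 27, 1], 0, -1]
    - [[-40, 27, 1], 0, -1]
    - [[-30, 15, 1], 0, -1]
    - [[-18, 5, 1], 0, -1]
    - [[0, 0, 0], 0, -1]
    - [[0, 0, 0], 0, -1]

```text
t: 2.4
position: [608.4, 186.9, 150.6]
ee_rot: [0.633, 0.774, -0.0, -0.0]
wrist_force: [0.3, 0.1, 0.1]
gripper_width: 0.4
gripper_force: 0.0
```

```bash
python3 -c "
from go import *
show(w(8,0,75),w(-46,0,66))"
```

```text
t 2.4 pos [608.4 186.9 150.6] local -4.7 1.7 yaw_y 11.5 F [0.3 0.1 0.1] w 0.4 gf 0.0 tilt [-0.001  0.    -1.   ]
tool shift [-1.8 12.8 75.6]
tool shift [  0.1 -54.    9. ]
```

Emit:
carry_out:
  rows:
    - [[-1.7, 15, 0], 0, -1]
    - [[0, 0, 5], 0, -1]
    - [[0, 0, 20], 0, -1]
    - [[0, 0, 25], 0, -1]
    - [[0, 0, 20], 0, -1]
    - [[0, 0, 5], 0, -1]
    - [[0, 0, 0], 0, -1]

```text
t: 3.1
position: [622.9, 188.6, 74.9]
ee_rot: [0.632, 0.775, -0.001, -0.001]
wrist_force: [0.3, 0.8, 0.1]
gripper_width: 0.6
gripper_force: 0.0
```

```bash
python3 -c "
from go import *
show(w(-46,0,66))
c=cap('top');d=cap('scene')
A=cv2.resize(c['pixels'][160:240,250:340],None,fx=4.4,fy=4.4);B=cv2.resize(d['pixels'][160:240,260:350],None,fx=4.4,fy=4.4)
cv2.imwrite('pics/m2.png',np.hstack([A,B])[:,:,::-1])"
```

```text
t 3.1 pos [622.9 188.6  74.9] local 9.7 0.5 yaw_y 11.53 F [0.3 0.8 0.1] w 0.6 gf 0.0 tilt [-0.002 -0.001 -1.   ]
tool shift [ -0.3 -55.7   9. ]
```

View pics/m2.png

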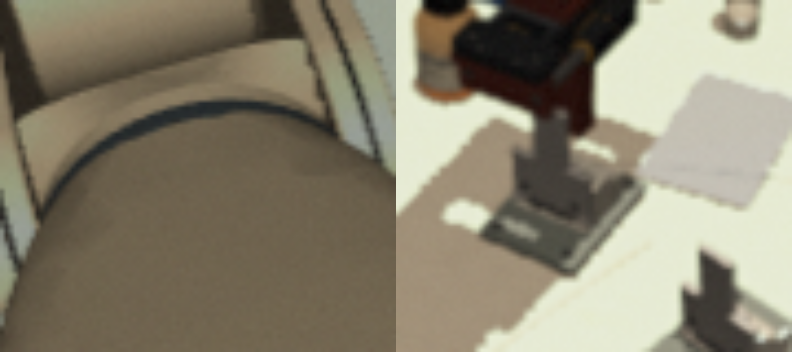

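The top view is blocked by the arm. The scene crop shows the closed fingers behind the tab (around 550,120 in the crop). I'll pull toward −x.

Emit:
carry_out:
  rows:
    - [[0, -6, 0], 0, -1]
    - [[0, -8, 1], 0, -1]
    - [[0, -8, 1], 0, -1]
    - [[0, -8, 1], 0, -1]
    - [[0, -7, 2], 0, -1]
    - [[0, -7, 2], 0, -1]
    - [[0, -6, 2], 0, -1]
    - [[0, 0, 0], 0, -1]

```text
t: 4.0
position: [573.8, 177.6, 66.1]
ee_rot: [0.633, 0.774, -0.001, -0.001]
wrist_force: [-0.5, -0.0, -0.3]
gripper_width: 0.3
gripper_force: 0.0
```

Emit:
carry_out:
  rows:
    - [[0, -3, 0], 0, -1]
    - [[0, -2, 0], 0, -1]
    - [[0, 0, 0], 0, -1]

```text
t: 4.3
position: [570.3, 177.0, 66.7]
ee_rot: [0.633, 0.774, -0.0, -0.0]
wrist_force: [-0.4, -0.3, 0.2]
gripper_width: 0.5
gripper_force: 0.0
```

```bash
python3 -c "
from go import *
show(w(-46,0,66))"
```

```text
t 4.3 pos [570.3 177.   66.7] local -44.1 -0.5 yaw_y 11.44 F [-0.4 -0.3  0.2] w 0.5 gf 0.0 tilt [-0. -0. -1.]
tool shift [ 0.5 -1.9  0.7]
```

Emit:
carry_out:
  rows:
    - [[0, -2, 0], 0, -1]
    - [[0, -2, 0], 0, -1]
    - [[0, 0, 0], 0, -1]

```text
t: 4.6
position: [566.2, 176.2, 66.7]
ee_rot: [0.633, 0.774, -0.0, -0.0]
wrist_force: [0.2, -0.0, -0.1]
gripper_width: 0.5
gripper_force: 0.1
```

Emit:
carry_out:
  rows:
    - [[0, -2, 0], 0, -1]
    - [[0, -2, 0], 0, -1]
    - [[0, 0, 0], 0, -1]

```text
t: 4.9
position: [562.3, 175.4, 66.7]
ee_rot: [0.633, 0.774, -0.0, -0.0]
wrist_force: [0.9, 0.5, 0.1]
gripper_width: 0.6
gripper_force: 0.2
```

```bash
python3 -c "
from go import *
show()
d=cap('scene');cv2.imwrite('pics/m3.png',cv2.resize(d['pixels'][150:240,240:360],None,fx=5,fy=5)[:,:,::-1])"
```

```text
t 4.9 pos [562.3 175.4  66.7] local -52.2 -0.5 yaw_y 11.44 F [0.9 0.5 0.1] w 0.6 gf 0.2 tilt [-0. -0. -1.]
```

View pics/m3.png

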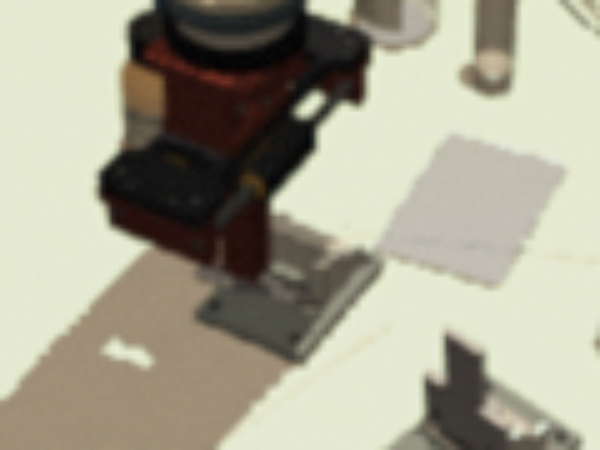

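The gate is leaning out with the fingers on it (230,270). The force is still low, so I'll push gently on to the stop.

Emit:
carry_out:
  rows:
    - [[0, -2, 0], 0, -1]
    - [[0, -2, 0], 0, -1]
    - [[0, 0, 0], 0, -1]

```text
t: 5.25
position: [560.9, 175.2, 67.7]
ee_rot: [0.633, 0.774, 0.002, 0.002]
wrist_force: [6.3, 2.0, 0.9]
gripper_width: 0.5
gripper_force: 2.3
```

```bash
python3 -c "
from go import *
show()
d=cap('scene');P=cloud(d);q=P.reshape(-1,3);dd=q[:,:2]-S;c,s=np.cos(YW),np.sin(YW);l=np.c_[dd@[c,s],dd@[-s,c],q[:,2]]
for y0 in((-31,-14),(-14,-8),(8,31)):
  m=(l[:,1]>y0[0])&(l[:,1]<y0[1])&(l[:,0]>-90)&(l[:,0]<-15)&(l[:,2]>16)&(l[:,2]<90);print(y0,l[m].round(0).astype(int).tolist()[:40])"
```

```text
t 5.25 pos [560.9 175.2  67.7] local -53.6 -0.4 yaw_y 11.45 F [6.3 2.  0.9] w 0.5 gf 2.3 tilt [ 0.005  0.001 -1.   ]
(-31, -14) [[-47, -14, 88], [-47, -14, 84], [-63, -14, 90], [-59, -15, 87], [-60, -15, 84], [-48, -14, 73], [-59, -15, 75], [-35, -16, 52], [-35, -16, 48], [-36, -20, 51], [-40, -15, 48], [-39, -18, 48], [-36, -19, 46], [-29, -19, 40], [-20, -16, 32], [-39, -15, 43], [-40, -19, 46], [-39, -22, 46], [-39, -25, 47], [-38, -28, 49], [-35, -29, 46], [-26, -27, 38], [-23, -29, 37], [-15, -27, 29], [-40, -22, 43], [-43, -27, 49], [-41, -29, 48], [-35, -29, 42], [-28, -28, 36], [-18, -29, 28], [-18, -22, 21], [-24, -29, 29], [-16, -28, 22], [-16, -31, 23], [-16, -27, 17], [-46, -15, 16]]
(-14, -8) [[-48, -12, 88], [-47, -10, 82], [-55, -12, 86], [-50, -12, 82], [-45, -13, 78], [-61, -9, 86], [-47, -11, 75], [-45, -13, 75], [-59, -8, 80], [-62, -13, 84], [-49, -11, 73], [-63, -11, 80], [-59, -11, 77], [-57, -13, 76], [-50, -12, 70], [-45, -12, 67], [-59, -11, 73], [-37, -10, 55], [-76, -9, 83], [-61, -9, 70], [-61, -13, 72], [-58, -14, 69], [-37, -10, 51], [-36, -13, 51], [-75, -8, 77], [-77, -13, 81], [-70, -12, 75], [-66, -12, 71], [-62, -13, 68], [-54, -11, 61], [-51, -13, 60], [-44, -11, 54], [-43, -14, 53], [-37, -14, 49], [-16, -10, 30], [-79, -11, 78], [-75, -11, 75], [-70, -11, 71], [-67, -13, 69], [-60, -11, 62]]
(8, 31) [[-43, 24, 52], [-59, 9, 71], [-79, 13, 82], [-76, 11, 80], [-73, 10, 78], [-62, 11, 69], [-59, 10, 67], [-80, 12, 79], [-76, 11, 77], [-76, 8, 77]]
```

Gate at its stop (about 6.6 N at z 67). Backing off and going to the spacer.

Emit:
carry_out:
  rows:
    - [[0, 8, 0], 0, -1]
    - [[0, 8, -10], 0, -1]
    - [[0, 0, -30], 3, -1]
    - [[0, 0, -40], 8, 0]
    - [[0, 0, -15], 8.2, 0.2]
    - [[0, 0, 0], 0, 0.2]

```text
t: 5.9
position: [576.1, 178.3, 164.8]
ee_rot: [0.754, 0.657, 0.002, 0.001]
wrist_force: [0.4, -0.7, -0.3]
gripper_width: 20.9
gripper_force: 0.0
```

```bash
python3 -c "
from go import *
p=np.array([498.2,370.8,150.]);show(p,p-[0,0,107])"
```

```text
t 5.9 pos [576.1 178.3 164.8] local -38.1 -0.4 yaw_y -7.83 F [ 0.4 -0.7 -0.3] w 20.9 gf 0.0 tilt [ 0.005  0.001 -1.   ]
tool shift [ 180.  -103.5   14.7]
tool shift [ -0.2  -0.5 107. ]
```

Emit:
carry_out:
  rows:
    - [[20, -11, 0], 0, 0.1]
    - [[35, -20, 3], 0, 0.1]
    - [[35, -20, 3], 0, 0.1]
    - [[35, -20, 3], 0, 0.1]
    - [[30, -18, 3], 0, 0.1]
    - [[25, -14.5, 3], 0, 0.1]
    - [[0, 0, 0], 0, 0.1]
    - [[0, 0, 0], 0, 0.1]

```text
t: 6.7
position: [495.2, 369.9, 145.4]
ee_rot: [0.752, 0.659, -0.001, 0.0]
wrist_force: [-0.6, -0.6, -0.0]
gripper_width: 48.4
gripper_force: 0.0
```

```bash
python3 -c "
from go import *
p=np.array([498.2,370.8,150.]);show(p,p-[0,0,107])"
```

```text
t 6.7 pos [495.2 369.9 145.4] local -79.6 203.4 yaw_y -7.52 F [-0.6 -0.6 -0. ] w 48.4 gf 0.0 tilt [-0.002 -0.002 -1.   ]
tool shift [ 1.3  2.9 -4.6]
tool shift [  0.2   0.2 107. ]
```

Descending to TCP z of about 45 (the foot's top is at 40), then closing.

Emit:
carry_out:
  rows:
    - [[1.3, 3, 10], 0, 0.1]
    - [[0, 0, 25], 0, 0.1]
    - [[0, 0, 30], 0, 0.1]
    - [[0, 0, 20], 0, 0.1]
    - [[0, 0, 10], 0, 0.1]
    - [[0, 0, 5], 0, 0.1]
    - [[0, 0, 0], 0, 0.1]

```text
t: 7.4
position: [499.5, 370.4, 46.3]
ee_rot: [0.753, 0.657, -0.0, -0.0]
wrist_force: [-0.0, -0.1, -0.3]
gripper_width: 48.2
gripper_force: 0.0
```

Emit:
carry_out:
  rows:
    - [[0, 0, 0], 0, -1]
    - [[0, 0, 0], 0, -1]
    - [[0, 0, 0], 0, -1]
    - [[0, 0, 0], 0, -1]
    - [[0, 0, 0], 0, -1]
    - [[0, 0, 0], 0, -1]
    - [[0, 0, 0], 0, -1]
    - [[0, 0, 0], 0, -1]
  force: 25

```text
t: 8.2
position: [499.2, 371.1, 46.8]
ee_rot: [0.753, 0.658, 0.0, -0.0]
wrist_force: [-0.3, -0.6, 2.6]
gripper_width: 7.9
gripper_force: 25.0
```

```bash
python3 -c "
from go import *
show()"
```

```text
t 8.2 pos [499.2 371.1  46.8] local -75.4 203.8 yaw_y -7.75 F [-0.3 -0.6  2.6] w 7.9 gf 25.0 tilt [ 0.  0. -1.]
```

Emit:
carry_out:
  rows:
    - [[0, 0, -5], 0, -1]
    - [[0, 0, -25], 0, -1]
    - [[0, 0, -35], -5, -1]
    - [[0, 0, -35], -7, -1]
    - [[0, 0, -25], -7.2, -1]
    - [[0, 0, -5], 0, -1]
    - [[0, 0, 0], 0, -1]

```text
t: 8.9
position: [499.4, 371.1, 177.2]
ee_rot: [0.634, 0.773, 0.001, 0.0]
wrist_force: [-0.6, -0.3, -0.7]
gripper_width: 8.0
gripper_force: 25.0
```

```bash
python3 -c "
from go import *
show(w(0,0,175),w(0,0,75))
for n in('scene','top'):
  c=cap(n);P=cloud(c);s=arm.get_state();R=Rn.from_quat(s['ee_rot']).as_matrix();q=(P-s['position'])@R
  m=(q[...,2]>8)&(q[...,2]<48)&(abs(q[...,0])<40)&(abs(q[...,1])<25); l=q[m]
  print(n,m.sum(),l.min(0).round(1) if m.any() else '',l.max(0).round(1) if m.any() else '')
  for lo,hi in((8,18),(18,28),(28,38),(38,48)):
    k=l[(l[:,2]>lo)&(l[:,2]<hi)]
    if len(k): print(lo,np.percentile(k[:,0],[3,97]).round(1),np.percentile(k[:,1],[3,97]).round(1))
"
```

```text
t 8.9 pos [499.4 371.1 177.2] local -75.2 203.8 yaw_y 11.25 F [-0.6 -0.3 -0.7] w 8.0 gf 25.0 tilt [ 0.001  0.001 -1.   ]
tool shift [-203.6   75.7    2.2]
tool shift [ -0.1  -0.1 100. ]
scene 154 [-20.  -11.3   8.2] [23.4 11.  46.2]
8 [-17.9  22.4] [-10.7   8.3]
18 [-17.2  19.6] [-9.9  7.5]
28 [-18.7  21. ] [-8.5  7.8]
38 [-16.1  22.3] [-10.6   8.7]
top 52 [-18.2  -9.8   8.1] [-3.4  8.3 47. ]
8 [-17.6 -11.6] [-9.2  7.8]
18 [-18.2  -9.4] [-9.8  7.3]
28 [-18.1 -11. ] [-9.7  5.9]
38 [-18.   -3.8] [-9.8  5.9]
```

Emit:
carry_out:
  rows:
    - [[-20, 7, 0], 0, -1]
    - [[-35, 13, 0], 0, -1]
    - [[-40, 15, 0], 0, -1]
    - [[-40, 15, 0], 0, -1]
    - [[-35, 13, 0], 0, -1]
    - [[-25, 9, 0], 0, -1]
    - [[-10, 4, 0], 0, -1]
    - [[0, 0, 0], 0, -1]

```text
t: 9.8
position: [614.1, 184.1, 175.1]
ee_rot: [0.634, 0.773, -0.001, -0.001]
wrist_force: [-0.4, -0.2, -0.3]
gripper_width: 7.4
gripper_force: 25.0
```

```bash
python3 -c "
from go import *
show(w(0,-1.5,175))"
```

```text
t 9.8 pos [614.1 184.1 175.1] local 0.3 -2.2 yaw_y 11.28 F [-0.4 -0.2 -0.3] w 7.4 gf 25.0 tilt [-0.002 -0.001 -1.   ]
tool shift [ 0.7 -0.3  0.1]
```

Emit:
carry_out:
  rows:
    - [[0.7, -0.3, 10], 0, -1]
    - [[0, 0, 25], 0, -1]
    - [[0, 0, 25], 0, -1]
    - [[0, 0, 13], 0, -1]
    - [[0, 0, 0], 0, -1]

```text
t: 10.3
position: [611.6, 186.5, 101.1]
ee_rot: [0.633, 0.774, -0.002, -0.001]
wrist_force: [0.1, 0.4, -1.0]
gripper_width: 7.6
gripper_force: 25.0
```

```bash
python3 -c "
from go import *
show(w(0,-1.5,99))
d=cap('scene');cv2.imwrite('pics/m4.png',cv2.resize(d['pixels'][155:225,260:340],None,fx=8,fy=8,interpolation=cv2.INTER_CUBIC)[:,:,::-1])"
```

```text
t 10.3 pos [611.6 186.5 101.1] local -1.7 0.6 yaw_y 11.52 F [ 0.1  0.4 -1. ] w 7.6 gf 25.0 tilt [-0.005 -0.001 -1.   ]
tool shift [-2.2  1.7  2.1]
```

View pics/m4.png

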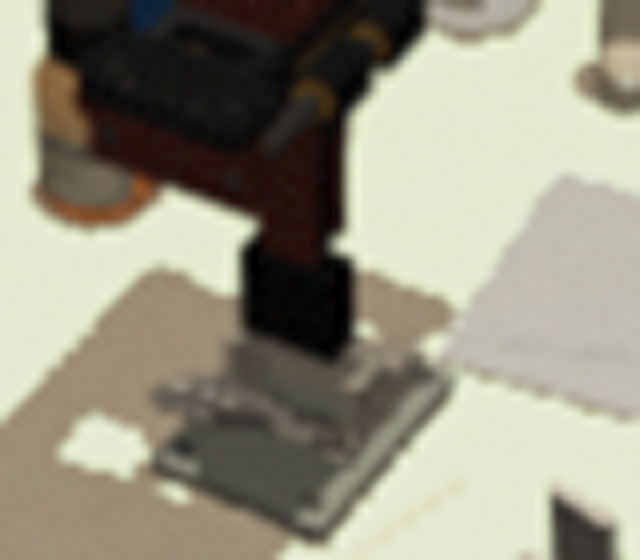

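The spacer (300,300) hangs just above the pocket and the gate lies open (180,400). I'll let the arm settle and check.

Emit:
carry_out:
  rows:
    - [[0, 0, 0], 0, -1]
    - [[0, 0, 0], 0, -1]

```text
t: 10.55
position: [614.7, 186.2, 104.9]
ee_rot: [0.633, 0.774, 0.001, 0.001]
wrist_force: [-0.3, 0.9, -0.2]
gripper_width: 7.8
gripper_force: 25.0
```

```bash
python3 -c "
from go import *
show(w(0,-1.5,99))
c=cap('scene');P=cloud(c);q=P.reshape(-1,3);dd=q[:,:2]-S;cc,s=np.cos(YW),np.sin(YW);l=np.c_[dd@[cc,s],dd@[-s,cc],q[:,2]];l=l.reshape(400,640,3)
dk=(c['pixels'].max(-1)<45)&(abs(l[...,0])<30)&(abs(l[...,1])<35)&(l[...,2]>52)&(l[...,2]<95)
k=l[dk];print(len(k))
for lo,hi in((52,60),(60,70),(70,80),(80,90)):
  m=k[(k[:,2]>lo)&(k[:,2]<hi)]
  if len(m): print(lo,np.percentile(m,[3,97],0)[:,:2].round(1).tolist())
f=k[(k[:,2]<88)&(k[:,0]<3)];print('front face fit',np.polyfit(f[:,1],f[:,0],1),np.median(f[:,0]))
R=l[(abs(l[...,1])<30)&(l[...,2]>43)&(l[...,2]<47)&(l[...,0]>-12)&(l[...,0]<25)];print(R[np.argsort(R[:,1])].round(0).astype(int).tolist())
"
```

```text
t 10.55 pos [614.7 186.2 104.9] local 1.3 -0.2 yaw_y 11.45 F [-0.3  0.9 -0.2] w 7.8 gf 25.0 tilt [ 0.002  0.001 -1.   ]
tool shift [-1.3 -1.3  5.9]
114
60 [[-8.0, -19.4], [-0.6, 17.2]]
70 [[-8.9, -20.4], [5.4, 15.0]]
80 [[-8.7, -20.5], [1.0, 15.3]]
front face fit [-0.05723866 -5.34767087] -5.360414287304492
[[0, -28, 45], [7, -27, 44], [-1, -25, 44], [-6, -25, 45], [6, -25, 43], [18, -25, 46], [8, -24, 45], [3, -23, 45], [18, -21, 44], [5, 23, 45], [-4, 24, 44], [4, 26, 45], [1, 28, 47], [-1, 30, 43]]
```

Emit:
carry_out:
  rows:
    - [[1, -1.3, 2], 0, -1]
    - [[0, 0, 4], 0, -1]
    - [[0, 0, 0], 0, -1]
    - [[0, 0, 0], 0, -1]
    - [[0, 0, 0], 0, -1]

```text
t: 11.1
position: [612.5, 186.5, 97.7]
ee_rot: [0.633, 0.774, 0.0, 0.0]
wrist_force: [1.1, 0.1, -0.3]
gripper_width: 7.6
gripper_force: 25.0
```

```bash
python3 -c "
from go import *
show(w(0,-0,95))
c=cap('scene');P=cloud(c);q=P.reshape(-1,3);dd=q[:,:2]-S;cc,s=np.cos(YW),np.sin(YW);l=np.c_[dd@[cc,s],dd@[-s,cc],q[:,2]];l=l.reshape(400,640,3)
dk=(c['pixels'].max(-1)<45)&(abs(l[...,0])<30)&(abs(l[...,1])<35)&(l[...,2]>47)&(l[...,2]<88)
for r in range(400):
  u=np.nonzero(dk[r])[0]
  if len(u)>6: print(r,u[0],u[-1],l[r,u[0]].round(0),l[r,u[-1]].round(0),c['pixels'][r,u[0]-2:u[0]+2].max(-1),c['pixels'][r,u[-1]-1:u[-1]+3].max(-1))
"
```

```text
t 11.1 pos [612.5 186.5  97.7] local -0.8 0.4 yaw_y 11.44 F [ 1.1  0.1 -0.3] w 7.6 gf 25.0 tilt [ 0.  0. -1.]
tool shift [-0.4  0.8  2.7]
190 291 303 [-8. 17. 78.] [  1. -18.  87.] [213 117  23   3] [  7  17  74 133]
191 291 303 [-8. 18. 73.] [ -1. -19.  85.] [195 121  27   7] [  4  13  76 136]
192 291 303 [-7. 19. 69.] [ -2. -20.  82.] [146  91  17   7] [  7  14  75 136]
193 291 303 [-7. 18. 65.] [ -1. -19.  77.] [140  88  16   0] [  7  13  74 136]
194 291 303 [-8. 18. 62.] [  3. -16.  69.] [141  88  15   9] [  6  15  74 139]
195 291 303 [-5. 20. 54.] [  1. -18.  68.] [141  84  18   5] [  3  18  95 167]
196 291 303 [-9. 18. 55.] [ -2. -19.  66.] [142  93  32  15] [ 10  23 106 186]
197 294 303 [-7.  9. 53.] [  0. -18.  60.] [52 52 33 16] [  4  15  77 146]
198 296 303 [-8.  1. 54.] [ -2. -19.  59.] [69 50 32 14] [  8  37  98 138]
```

Centred to within about 1 mm. Lowering into the pocket in stages.

Emit:
carry_out:
  rows:
    - [[0, 0.8, 5], 0, -1]
    - [[0, 0, 6], 0, -1]
    - [[0, 0, 0], 0, -1]
    - [[0, 0, 0], 0, -1]

```text
t: 11.55
position: [613.0, 186.6, 86.2]
ee_rot: [0.633, 0.774, -0.0, -0.0]
wrist_force: [0.4, 0.0, 0.1]
gripper_width: 7.9
gripper_force: 25.0
```

```bash
python3 -c "
from go import *
show(w(0,0,58.8))"
```

```text
t 11.55 pos [613.  186.6  86.2] local -0.3 0.5 yaw_y 11.44 F [0.4 0.  0.1] w 7.9 gf 25.0 tilt [-0.001 -0.    -1.   ]
tool shift [-0.4  0.4 27.4]
```

Emit:
carry_out:
  rows:
    - [[0, 0, 6], 0, -1]
    - [[0, 0, 7], 0, -1]
    - [[0, 0, 6], 0, -1]
    - [[0, 0, 3], 0, -1]
    - [[0, 0, 0], 0, -1]
    - [[0, 0, 0], 0, -1]

```text
t: 12.15
position: [613.3, 186.7, 64.6]
ee_rot: [0.633, 0.774, -0.0, -0.0]
wrist_force: [0.1, 0.4, -0.7]
gripper_width: 7.8
gripper_force: 25.0
```

Emit:
carry_out:
  rows:
    - [[0, 0, 2], 0, -1]
    - [[0, 0, 2], 0, -1]
    - [[0, 0, 1.5], 0, -1]
    - [[0, 0, 0], 0, -1]
    - [[0, 0, 0], 0, -1]

```text
t: 12.65
position: [613.2, 186.7, 59.1]
ee_rot: [0.633, 0.774, -0.0, -0.0]
wrist_force: [-0.1, -0.5, -0.3]
gripper_width: 7.9
gripper_force: 25.0
```

```bash
python3 -c "
from go import *
show(w(0,0,58.8))"
```

```text
t 12.65 pos [613.2 186.7  59.1] local -0.1 0.5 yaw_y 11.44 F [-0.1 -0.5 -0.3] w 7.9 gf 25.0 tilt [-0. -0. -1.]
tool shift [-0.5  0.1  0.3]
```

Emit:
carry_out:
  rows:
    - [[0, 0, 0.7], 0, -1]
    - [[0, 0, 0.6], 0, -1]
    - [[0, 0, 0], 0, -1]
    - [[0, 0, 0], 0, -1]

```text
t: 13.05
position: [613.4, 186.7, 58.8]
ee_rot: [0.633, 0.774, 0.0, 0.0]
wrist_force: [-2.8, -0.5, 6.5]
gripper_width: 8.0
gripper_force: 25.0
```

Floor contact at the expected height (58.8, 6.5 N). Releasing and lifting.

Emit:
carry_out:
  rows:
    - [[0, 0, 0], 0, -0.9]
    - [[0, 0, 0], 0, -0.4]
    - [[0, 0, 0], 0, -0.4]
    - [[0, 0, 0], 0, -0.4]
    - [[0, 0, 0], 0, -0.4]
    - [[0, 0, -3], 0, -0.4]
    - [[0, 0, -12], 0, -0.4]
    - [[0, 0, -25], 0, -0.4]

```text
t: 13.85
position: [612.0, 186.3, 97.2]
ee_rot: [0.633, 0.774, -0.001, -0.001]
wrist_force: [0.5, 0.7, -0.1]
gripper_width: 26.8
gripper_force: 0.0
```

Emit:
carry_out:
  rows:
    - [[0, 0, -30], 0, -0.4]
    - [[0, 0, -20], 0, -0.4]
    - [[0, -30, 0], 0, -1]
    - [[0, -40, 0], 0, -1]
    - [[0, -35, 0], 0, -1]
    - [[0, -20, 0], 0, -1]
    - [[0, 0, 0], 0, -1]
    - [[0, 0, 0], 0, -1]

```text
t: 14.65
position: [491.9, 162.2, 149.0]
ee_rot: [0.633, 0.774, 0.001, 0.001]
wrist_force: [0.2, 0.7, 0.6]
gripper_width: 0.4
gripper_force: 0.0
```

```bash
python3 -c "
from go import *
show(w(-115,0,64))
o=[]
for n,r in(('scene',(160,240,255,345)),('top',(160,240,250,340))):
  c=cap(n);o.append(cv2.resize(c['pixels'][r[0]:r[1],r[2]:r[3]],None,fx=4.4,fy=4.4,interpolation=cv2.INTER_CUBIC))
  P=cloud(c);q=P.reshape(-1,3);dd=q[:,:2]-S;cc,s=np.cos(YW),np.sin(YW);l=np.c_[dd@[cc,s],dd@[-s,cc],q[:,2]]
  k=l[(abs(l[:,0])<9)&(abs(l[:,1])<18)&(l[:,2]>55)&(l[:,2]<110)]; print(n,len(k),np.percentile(k,[2,98],0).round(1).tolist() if len(k) else '')
  k=l[(abs(l[:,0])<10)&(abs(l[:,1])<21)&(l[:,2]>30)&(l[:,2]<55)]; print(' shoulder',k[:,2].round(0))
  k=l[(l[:,0]<-60)&(l[:,0]>-90)&(abs(l[:,1])<14)&(l[:,2]>60)&(l[:,2]<95)]; print(' tab',len(k),k[:,2].max() if len(k) else '',k[:,0].min() if len(k) else '')
cv2.imwrite('pics/m5.png',np.hstack(o)[:,:,::-1])"
```

```text
t 14.65 pos [491.9 162.2 149. ] local -123.8 0.5 yaw_y 11.45 F [0.2 0.7 0.6] w 0.4 gf 0.0 tilt [ 0.002  0.001 -1.   ]
tool shift [-0.5  8.6 85. ]
scene 100 [[-5.3, -11.3, 56.9], [5.9, 12.0, 97.1]]
 shoulder [51. 52. 52. 51. 52. 51. 53. 50. 49. 51. 52. 52. 51. 51. 50. 51. 44. 48.
 48. 50. 52. 49. 53. 50. 53. 55. 50. 52. 52. 43. 41. 46. 47. 50. 49. 52.
 51. 48. 48. 48. 48. 35. 38. 39. 37. 43. 42. 47. 48. 48. 49. 55. 51. 50.
 43. 32. 35. 38. 31. 39. 43. 38. 45. 44. 47. 50. 53. 47. 44. 31. 35. 36.
 37. 39. 40. 41. 43. 48. 46. 40. 41. 33. 34. 33. 37. 39. 40. 41. 41. 38.
 31. 31. 32. 34. 36. 40. 32. 34. 32. 30.]
 tab 32 83.25226362754937 -79.82315634796689
top 17 [[-0.8, -10.5, 95.5], [3.0, 10.8, 100.1]]
 shoulder [52.]
 tab 0
```

View pics/m5.png

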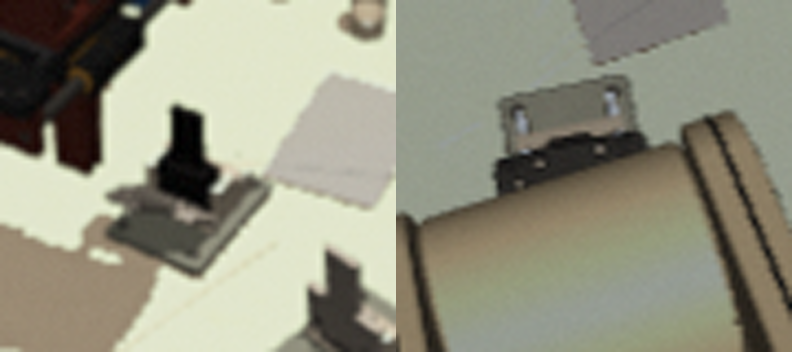

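The spacer is seated (neck top at 97, shoulders at 52) and released, with the gate fully open. Next I'll go down in front of the tab and push the gate up.

Emit:
carry_out:
  rows:
    - [[0, 0, 15], 0, -1]
    - [[0, 0, 30], 0, -1]
    - [[0, 0, 25], 0, -1]
    - [[0, 0, 14], 0, -1]
    - [[0, 10, 0], 0, -1]
    - [[0, 10, 0], 0, -1]
    - [[0, 0, 0], 0, -1]
  force: 20

```text
t: 15.45
position: [513.7, 166.7, 65.2]
ee_rot: [0.633, 0.774, 0.002, 0.001]
wrist_force: [-0.2, -0.2, 0.4]
gripper_width: 0.2
gripper_force: 0.0
```

Emit:
carry_out:
  rows:
    - [[0, 8, 0], 0, -1]
    - [[0, 8, 0], 0, -1]
    - [[0, 8, 0], 0, -1]
    - [[0, 8, 0], 0, -1]
    - [[0, 8, 0], 0, -1]
    - [[0, 6, 0], 0, -1]
    - [[0, 0, 0], 0, -1]
    - [[0, 0, 0], 0, -1]

```text
t: 16.25
position: [556.0, 175.1, 64.4]
ee_rot: [0.633, 0.774, 0.0, 0.0]
wrist_force: [-0.6, 0.2, 0.4]
gripper_width: 0.2
gripper_force: 0.4
```

```bash
python3 -c "
from go import *
show(w(-30,0,66))"
```

```text
t 16.25 pos [556.  175.1  64.4] local -58.5 0.5 yaw_y 11.44 F [-0.6  0.2  0.4] w 0.2 gf 0.4 tilt [ 0.001  0.    -1.   ]
tool shift [-0.5 28.5 -1.5]
```

Emit:
carry_out:
  rows:
    - [[0, 5, 0], 0, -1]
    - [[0, 5, 0], 0, -1]
    - [[0, 5, 0], 0, -1]
    - [[0, 5, 0], 0, -1]
    - [[0, 4, 0], 0, -1]
    - [[0, 2, 0], 0, -1]
    - [[0, 0, 0], 0, -1]
    - [[0, 0, 0], 0, -1]

```text
t: 17.05
position: [580.9, 180.1, 63.8]
ee_rot: [0.633, 0.774, -0.0, -0.0]
wrist_force: [1.2, 0.9, -0.0]
gripper_width: 0.3
gripper_force: 0.0
```

```bash
python3 -c "
from go import *
show(w(-28,0,66))
c=cap('scene');P=cloud(c);q=P.reshape(-1,3);dd=q[:,:2]-S;cc,s=np.cos(YW),np.sin(YW);l=np.c_[dd@[cc,s],dd@[-s,cc],q[:,2]]
m=(l[:,0]<-6)&(l[:,0]>-45)&(l[:,1]>-31)&(l[:,1]<-13.5)&(l[:,2]>16)&(l[:,2]<64);print(np.polyfit(l[m,2],l[m,0],1));print(l[m].round().astype(int).tolist())
"
```

```text
t 17.05 pos [580.9 180.1  63.8] local -33.1 0.5 yaw_y 11.45 F [ 1.2  0.9 -0. ] w 0.3 gf 0.0 tilt [-0. -0. -1.]
tool shift [-0.5  5.1 -2.2]
[  0.05683073 -16.74324587]
[[-11, -14, 60], [-10, -18, 61], [-7, -19, 58], [-15, -14, 58], [-16, -18, 61], [-13, -19, 60], [-15, -24, 63], [-12, -26, 62], [-17, -15, 57], [-15, -17, 56], [-18, -22, 61], [-16, -24, 60], [-16, -28, 62], [-12, -29, 60], [-12, -15, 49], [-14, -20, 53], [-13, -23, 53], [-12, -25, 53], [-12, -29, 56], [-18, -15, 49], [-13, -16, 46], [-14, -20, 49], [-16, -24, 53], [-13, -26, 51], [-12, -29, 52], [-17, -18, 46], [-14, -19, 44], [-16, -25, 49], [-15, -27, 49], [-13, -29, 48], [-15, -17, 41], [-17, -25, 46], [-14, -27, 44], [-13, -29, 44], [-13, -16, 34], [-13, -19, 36], [-13, -22, 37], [-16, -27, 42], [-13, -29, 40], [-15, -17, 32], [-15, -20, 33], [-17, -25, 38], [-17, -28, 39], [-15, -30, 38], [-6, -28, 31], [-17, -18, 30], [-11, -17, 25], [-14, -23, 31], [-16, -27, 34], [-10, -27, 29], [-9, -30, 30], [-16, -14, 23], [-15, -16, 24], [-14, -19, 24], [-12, -21, 24], [-13, -26, 27], [-14, -30, 30], [-14, -16, 19], [-14, -19, 21], [-14, -23, 22], [-16, -28, 26], [-16, -31, 28], [-10, -31, 22], [-17, -17, 17], [-13, -26, 19], [-16, -31, 23], [-18, -25, 19], [-17, -28, 19], [-42, -30, 17]]
```

Nearly upright. I'll push on until it reaches the stop, then add a firm push.

Emit:
carry_out:
  rows:
    - [[0, 2, 0], 0, -1]
    - [[0, 1, 0], 0, -1]
    - [[0, 0, 0], 0, -1]
    - [[0, 0, 0], 0, -1]

```text
t: 17.5
position: [583.9, 180.7, 63.9]
ee_rot: [0.633, 0.774, 0.0, 0.0]
wrist_force: [-0.3, -0.5, 0.9]
gripper_width: 0.5
gripper_force: 0.0
```

Emit:
carry_out:
  rows:
    - [[0, 1, 0], 0, -1]
    - [[0, 1, 0], 0, -1]
    - [[0, 0, 0], 0, -1]
    - [[0, 0, 0], 0, -1]

```text
t: 17.9
position: [585.6, 181.1, 63.9]
ee_rot: [0.633, 0.774, -0.0, -0.0]
wrist_force: [-2.2, -0.8, 1.5]
gripper_width: 0.4
gripper_force: 1.0
```

Emit:
carry_out:
  rows:
    - [[0, 1, 0], 0, -1]
    - [[0, 1, 0], 0, -1]
    - [[0, 0, 0], 0, -1]
    - [[0, 0, 0], 0, -1]

```text
t: 18.3
position: [585.9, 181.1, 63.8]
ee_rot: [0.633, 0.774, -0.002, -0.001]
wrist_force: [-8.1, -2.0, 6.1]
gripper_width: 0.4
gripper_force: 4.7
```

Emit:
carry_out:
  rows:
    - [[0, 1, 0], 0, -1]
    - [[0, 1, 0], 0, -1]
    - [[0, 0, 0], 0, -1]
    - [[0, 0, 0], 0, -1]
    - [[0, 0, 0], 0, -1]

```text
t: 18.8
position: [586.0, 181.1, 63.8]
ee_rot: [0.633, 0.774, -0.003, -0.002]
wrist_force: [-14.4, -2.8, 13.4]
gripper_width: 0.8
gripper_force: 8.3
```

```bash
python3 -c "
from go import *
show()
c=cap('scene');P=cloud(c);q=P.reshape(-1,3);dd=q[:,:2]-S;cc,s=np.cos(YW),np.sin(YW);l=np.c_[dd@[cc,s],dd@[-s,cc],q[:,2]]
m=(l[:,0]<-12)&(l[:,0]>-25)&(l[:,1]>-29)&(l[:,1]<-13.5)&(l[:,2]>24)&(l[:,2]<61);print(np.polyfit(l[m,2],l[m,0],1))
k=l[(abs(l[:,0])<9)&(abs(l[:,1])<18)&(l[:,2]>55)&(l[:,2]<110)]; print(len(k),np.percentile(k,[2,98],0).round(1).tolist())
cv2.imwrite('pics/m6.png',cv2.resize(c['pixels'][150:230,250:350],None,fx=6,fy=6,interpolation=cv2.INTER_CUBIC)[:,:,::-1])"
```

```text
t 18.8 pos [586.  181.1  63.8] local -27.9 0.4 yaw_y 11.45 F [-14.4  -2.8  13.4] w 0.8 gf 8.3 tilt [-0.007 -0.002 -1.   ]
[  0.01919971 -15.72091294]
29 [[-8.1, -15.3, 58.5], [4.3, -5.2, 101.3]]
```

View pics/m6.png

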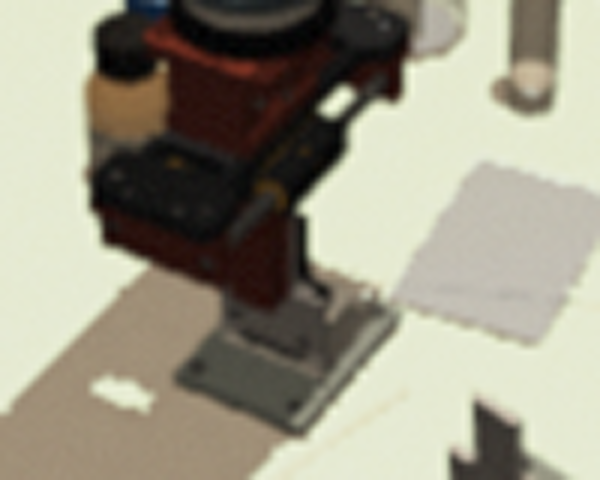

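The gate is upright and the spacer clear, but the 13 N upward force suggests a thicker part of the fingers is bearing on the tab's top edge. I'll back off, raise the tool and press with the fingertips.

Emit:
carry_out:
  rows:
    - [[0, -4, 0], 0, -1]
    - [[0, -4, 0], 0, -1]
    - [[0, 0, -9], 0, -1]
    - [[0, 0, -9], 0, -1]
    - [[0, 0, 0], 0, -1]
    - [[0, 2, 0], 0, -1]
    - [[0, 2, 0], 0, -1]
    - [[0, 0, 0], 0, -1]

```text
t: 19.65
position: [586.1, 181.1, 81.7]
ee_rot: [0.633, 0.774, 0.0, 0.0]
wrist_force: [-0.3, -0.9, 1.0]
gripper_width: 0.4
gripper_force: 0.0
```

Emit:
carry_out:
  rows:
    - [[0, 1.5, 0], 0, -1]
    - [[0, 1.5, 0], 0, -1]
    - [[0, 0, 0], 0, -1]
    - [[0, 0, 0], 0, -1]

```text
t: 20.05
position: [588.0, 181.5, 81.5]
ee_rot: [0.633, 0.774, -0.001, -0.0]
wrist_force: [-3.3, -1.0, 0.2]
gripper_width: 0.5
gripper_force: 1.6
```

Emit:
carry_out:
  rows:
    - [[0, 1, 0], 0, -1]
    - [[0, 1, 0], 0, -1]
    - [[0, 0, 0], 0, -1]
    - [[0, 0, 0], 0, -1]

```text
t: 20.45
position: [588.3, 181.6, 81.5]
ee_rot: [0.633, 0.774, -0.002, -0.002]
wrist_force: [-9.2, -2.3, 5.2]
gripper_width: 0.5
gripper_force: 5.0
```

Emit:
carry_out:
  rows:
    - [[0, 1, 0], 0, -1]
    - [[0, 0.5, 0], 0, -1]
    - [[0, 0, 0], 0, -1]
    - [[0, 0, 0], 0, -1]
    - [[0, 0, 0], 0, -1]
    - [[0, 0, 0], 0, -1]

```text
t: 21.05
position: [588.4, 181.6, 81.4]
ee_rot: [0.633, 0.774, -0.003, -0.002]
wrist_force: [-13.8, -2.2, 9.6]
gripper_width: 0.2
gripper_force: 7.6
```

```bash
python3 -c "
from go import *
show()
c=cap('scene');P=cloud(c);q=P.reshape(-1,3);dd=q[:,:2]-S;cc,s=np.cos(YW),np.sin(YW);l=np.c_[dd@[cc,s],dd@[-s,cc],q[:,2]]
m=(l[:,0]<-12)&(l[:,0]>-25)&(l[:,1]>-29)&(l[:,1]<-13.5)&(l[:,2]>24)&(l[:,2]<61);print(np.polyfit(l[m,2],l[m,0],1))
show();arm.job_done()"
```

```text
t 21.05 pos [588.4 181.6  81.4] local -25.4 0.4 yaw_y 11.44 F [-13.8  -2.2   9.6] w 0.2 gf 7.6 tilt [-0.008 -0.002 -1.   ]
[ 3.02522300e-03 -1.46141384e+01]
t 21.1 pos [588.4 181.6  81.4] local -25.4 0.4 yaw_y 11.44 F [-13.6  -2.5   9.5] w 0.6 gf 7.6 tilt [-0.008 -0.002 -1.   ]
the job is handed in; nothing more can be done
```

The job is handed in at 21.1 s: the spacer is seated on stand_c's pocket floor and released, and the fingers hold the gate upright at its stop with about 14 N, clear of the spacer; the amber bottle was not touched.

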